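# Close up the row on the tea rail

### The arm

A 7-joint arm with a two-finger parallel gripper is mounted at the origin on a cart in front of the work surface, level with it; the furniture and walls round the work are solid. World frame = base frame: x ahead of the robot, y to its left, z up, the work surface at z = 0. Lengths are in m, angles in rad, forces in N, time in s.
With the tool pointing down it reaches from about 0.425 to 1.025 m from the base axis. Payload 3.6 kg.
Tool frame: the origin (TCP) lies at the very end of the fingers, on their centre line; the grasp point (between the pads) lies 19 mm behind it; z points along the fingers, y is the line along which they close (so a half turn about z gives the same grasp; the last joint's range is limited). The gripper opens to 85 mm and grips with 20 to 120 N. Pads are 22 mm wide; open, the fingers measure 114 mm over their backs; the gripper's body (76 mm by 85 mm) begins 54 mm behind the grasp point. The pads swing forward as they close: fully open they stand 13 mm farther back than shut.
Start: joints at [-1.363, 0.591, 0.048, 1.609, -0.033, 0.943, -0.034], TCP at [0.215, 0.692, 0.205] pointing down, gripper open.
Joint ranges: [-2.69, 2.69], [-0.47, 2.24], [-1.27, 1.36], [0.19, 2.51], [-1.53, 4.68], [0.08, 2.07], [-3.09, 3.09]. Speed limits (rad/s): [2.57, 2.57, 3.14, 3.14, 3.14, 3.14, 3.14].

### API

Orientations are given as a unit quaternion [x, y, z, w].
In Python, from workcell import bot gives the robot as it stands. The module is installed in compiled form; this text tells all that it offers.
- The arm moves only by the tool servo_tool, never from a script. Its argument "targets" is a list of rows, each an object of numbers: "dx", "dy", "dz": the shift along the tool's x, y, z in mm; "wx", "wy", "wz": the turn, a rotation vector about the tool's x, y, z in rad; "fingers": the opening, from 0 (shut) to 1 (fully open). In form: [{"dx": .., "dy": .., "dz": .., "wx": .., "wy": .., "wz": .., "fingers": ..}, ...]. A call has 1 to 5 rows; each row shifts and turns the commanded pose from where the row before left it, along the tool's axes as they then stand; what a row does not reach is not made up. A row lasts 1/12 s, in which the tool goes at most 41.7 mm and 7.16 degrees, less where a joint would pass 70% of its speed; a pose out of reach is approached as far as the arm can. A call with a gripper value outside its range is refused whole. The fingers move at their own pace and stop on an object; "force" is the grip in N (left out, the last holds). Time passes only in rows, so rows that do not move let the fingers close. It gives the time, the measured TCP pose, the force, the opening and the grip force at its end, in the units of the state.
- bot.get_state(): the state, without advancing time (a new reading comes with each control period).
- bot.camera(name): name is "side" or "top" or "wrist"; returns the picture (400x640x3 uint8, blue, green, red); there is no depth.
- bot.camera_params(name): a dict with "fx", "fy", "cx", "cy" (pixels), "k1" (the pictures are not rectified: a ray, as slopes to the right and down, at radius r is drawn at 1 + k1 r^2 times it, then the intrinsics apply), "R" (3x3) and "t" (3): a world point X has camera coordinates R X + t; the wrist camera has in their place "hand_eye" (4x4, takes a point from camera to tool coordinates, whose origin is the TCP and whose axes are the flange's). Camera axes: x right, y down, z forward; pixel columns grow to the right and rows downward; lengths in m; the calibration is good to about 2 mm. A picture is of the moment at which its call begins: read the wrist's pose just before it. camera_params takes no time and is no camera call.
- bot.hand_in(): hands the job in; it is judged then, once.
Trained networks look in the newest picture that a camera, given by its name, has taken for a name from the list of things; names that differ only in an ending like _2 or _b are one class to them, and where a whole thing is asked for, a point or a joint stands for the part that bears it (a point fixed in the world has none). Each returns a list of dicts, best first, with "confidence" (0 to 1); they miss things now and then, are a little off and sometimes report something else, mostly with a low value. They report only what shows in the picture. A call takes as long as a camera call. They do not tell look-alikes from the thing itself.
- bot.outline_of(camera, thing): "pixels" (400x640 bool, what is visible of it) and "position" ([column, row] in pixels, amid what is visible of it).
The state is a dict: "time": time; "joint_pos": joint angles; "joint_vel": joint speeds; "joint_torque": joint torques, N m; "tool_pos": TCP position; "tcp_rot": TCP orientation; "ft_force": force on the tool from outside, world axes, zero at the start; "moment": the same for the moment, N m; "width": finger opening in m; "grasp_force": force on a finger pad.
Only numpy, scipy, OpenCV 4.12 (cv2) and the standard library are available. Lean on these libraries where they do the work, as an engineer would, in place of code of your own. Each camera call takes 0.05 s, during which the arm holds its last target. There are 200 camera calls.

### The job

Tidy the row at the low L-shaped wooden rail on the worktop. Push the red tea packet that stands in front of it (not the one by the wall) along the worktop into the rail's corner, flat against the long back rail and with its end against the short end rail; and push the low round tin against the back rail too and along it until it touches the packet's free end. Push gently with the fingers only: do not grip, lift or tip them, nor squeeze or press them hard, and leave the mug near the robot, the salt shaker and the pepper mill where they are.

Things in the scene. Friction and masses are not known exactly. Their poses are not given: they have to be found in the camera images.
- gallery: Fixed L-shaped rail of light wood, 28 mm high, 16 mm thick. Origin: the inside corner at worktop level. Back rail: 400 mm long from the corner along own +y, inner face at x = 0 (wood x 0 to 0.016). End rail: 105 mm from the corner along own -x, inner face at y = 0 (wood y -0.016 to 0). The row belongs at x < 0, y > 0. Turned up to 0.15 rad about the vertical.
- tea_packet: Upright red cardboard tea packet by the rail: solid body 69 mm (own x) by 113 mm (own y) by 74 mm high, thin flap above to 118 mm (without resistance); 0.18 to 0.35 kg. Origin: centre of its underside. Starts before the back rail, long side up to 0.4 rad from parallel. In place its centre is 35 mm from the back rail's and 57 mm from the end rail's inner face.
- low_tin: Low round food tin, flat on its base, 86 mm across, 40 mm high, 0.16 to 0.33 kg (not the taller tin by the wall). Origin: centre of its underside. Starts before the back rail, farther from the end rail than the packet. In place its centre is 43 mm from the back rail's inner face and 100 mm from the packet's centre.
- mug: bystander: green-grey mug, 81 x 117 x 94 mm, near the robot to the right. Origin at the centre of its underside.
- salt_shaker: bystander: small glass salt shaker, 44 mm across and 90 mm high, near the robot to the left. Origin at the centre of its underside.
- pepper_mill: bystander: dark wooden pepper mill, 58 mm across and 170 mm high, to the right of the end rail. Origin at the centre of its underside.
Things that resemble listed ones, but are neither listed nor needed, are in the scene too. Leave any pink or purple look-alike of the low_tin alone. Leave any orange look-alike of the tea_packet alone.

How it is judged:
At the end, for the whole second after the job is handed in: The packet stands upright in the rail's corner, within 6 mm of the back rail and of the end rail and within 0.07 rad of parallel to the back rail; the tin stands flat within 7 mm of the back rail and within 6 mm of the packet's free end; both are at rest on the worktop (x of tea_packet in the frame of gallery between -0.041 and -0.025 m and y of tea_packet in the frame of gallery between 0.047 and 0.063 m and angle between the y axis of tea_packet and the y axis of gallery, either way round below 0.07 rad and x of low_tin in the frame of gallery between -0.05 and -0.033 m and y of low_tin in the frame of tea_packet between 0.09 and 0.106 m and height (world z) of each of tea_packet, low_tin below 0.004 m and angle between each of tea_packet, low_tin's own z axis and vertical below 0.06 rad and linear speed of each of tea_packet, low_tin below 0.01 m/s); the robot touches nothing.
It fails at once if the packet is lifted or tipped (height (world z) of tea_packet above 0.015 m or angle between tea_packet's own z axis and vertical above 0.35 rad).
It fails at once if the cardboard packet is gripped or pressed hard by the fingers (over 35 N) (contact force between the fingers and tea_packet above 35 N).
It fails at once if the tin is gripped or pressed hard by the fingers (over 35 N) (contact force between the fingers and low_tin above 35 N).
It fails at once if the tin is lifted or tipped (height (world z) of low_tin above 0.015 m or angle between low_tin's own z axis and vertical above 0.35 rad).
It fails at once if the mug, salt shaker or pepper mill is moved more than 25 mm or knocked over (distance of any of mug, salt_shaker, pepper_mill from where it was at the start of the episode above 0.025 m or angle between any of mug, salt_shaker, pepper_mill's own z axis and vertical above 0.4 rad).
It also fails if it takes over 72 s, if anything falls off the work surface, if the arm or the gripper's body presses on something with over 40 N, if the wrist force passes 120 N, or if a joint passes its speed limit or range.

## Working session

There is one attempt and no reset: what is moved stays moved. The work goes in short steps, Python scripts to look and compute and a tool call to move; the robot and the scene stay as the last step left them, time stands still between calls to the robot, and variables do not carry over. Pictures are saved under pics/ and viewed, at most 10 in all, crops included, and the job is handed in when it is done.

Besides the shell and the picture viewer there is one more tool, called after "Emit:" as name(argument=value, ...) on one line, values as JSON. servo_tool: Moves the arm, as the interface text tells. Its arguments: {"type":"object","properties":{"targets":{"type":"array","items":{"type":"object","properties":{"dx":{"type":"number"},"dy":{"type":"number"},"dz":{"type":"number"},"wx":{"type":"number"},"wy":{"type":"number"},"wz":{"type":"number"},"fingers":{"type":"number"}}}},"force":{"type":"number"}},"required":["targets"]}

```bash
mkdir -p pics
python3 - <<'E'
from workcell import bot
import cv2,numpy as np
for n in("top","side"):
    im=bot.camera(n); cv2.imwrite(f"pics/{n}0.png",im)
    p=bot.camera_params(n); print(n,p)
    for th in("tea_packet","low_tin","gallery","mug","pepper_mill","salt_shaker"):
        print(th,[(round(d["confidence"],2),np.round(d["position"]),int(d["pixels"].sum())) for d in bot.outline_of(n,th)])
s=bot.get_state();print(s)
E
```

```text
top {'fx': 379.9406295860545, 'fy': 379.9406295860545, 'cx': 323.8587328946839, 'cy': 195.01639514869964, 'k1': -0.07977222487296089, 'R': array([[ 0.01841779, -0.9998201 ,  0.0045342 ],
       [-0.99043632, -0.01886475, -0.13667489],
       [ 0.13673583, -0.00197358, -0.99060558]]), 't': array([0.02621065, 0.55367956, 0.98164172])}
tea_packet [(0.83, array([367., 207.]), 1165), (0.82, array([237., 249.]), 1395)]
low_tin [(0.74, array([229., 195.]), 837), (0.64, array([278., 178.]), 839), (0.64, array([296., 233.]), 830)]
gallery [(0.88, array([350., 154.]), 1401)]
mug [(0.64, array([461., 245.]), 1000), (0.56, array([279., 177.]), 837)]
pepper_mill []
salt_shaker [(0.5, array([185., 228.]), 307)]
side {'fx': 379.8795192768559, 'fy': 379.8795192768559, 'cx': 318.14209864517375, 'cy': 197.59285482333078, 'k1': -0.03200478432108385, 'R': array([[ 0.99837792, -0.05248336,  0.02206857],
       [-0.0147108 , -0.61224725, -0.79052951],
       [ 0.05500107,  0.78892256, -0.61202621]]), 't': array([-0.52781712,  0.05589731,  1.08340091])}
tea_packet [(0.88, array([277., 151.]), 1116), (0.59,
[... 464 characters left out ...]
4534,  0.59119273,  0.04840562,  1.60847082, -0.03332252,
        0.94267226, -0.03372464]), 'joint_vel': array([ 9.15230623e-04, -1.41310044e-03,  1.02768640e-03, -8.75516923e-04,
        5.96620904e-05, -1.35486894e-03,  1.80516953e-04]), 'joint_torque': array([-3.84987443e-04, -5.48457992e+01,  1.54507980e+00, -1.98493481e+01,
        9.22174717e-03,  1.43122230e-03,  6.12142017e-06]), 'tool_pos': array([0.2154674 , 0.69227405, 0.20521881]), 'tcp_rot': array([1.50308046e-01, 9.88639211e-01, 3.08584680e-05, 8.60491345e-06]), 'ft_force': array([ 0.46242946,  0.39932094, -0.30918582]), 'moment': array([ 0.00820854, -0.04825275,  0.00352876]), 'grasp_force': 0.0, 'width': 0.08573778495783066}
```

Run:
```python
import cv2,numpy as np
a=cv2.imread("pics/top0.png")[110:310,150:510];cv2.imwrite("pics/top0c.png",cv2.resize(a,(800,444),interpolation=cv2.INTER_CUBIC))
a=cv2.imread("pics/side0.png")[100:350,200:460];cv2.imwrite("pics/side0c.png",cv2.resize(a,(624,600),interpolation=cv2.INTER_CUBIC))
```

```text
(no output)
```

View pics/top0c.png

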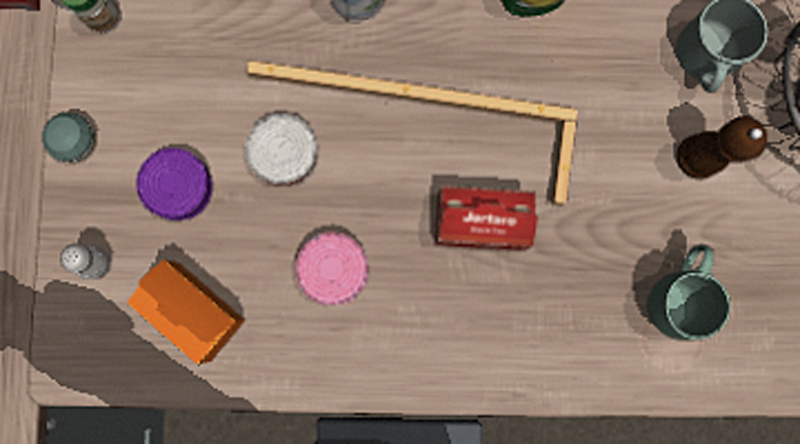

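View pics/side0c.png

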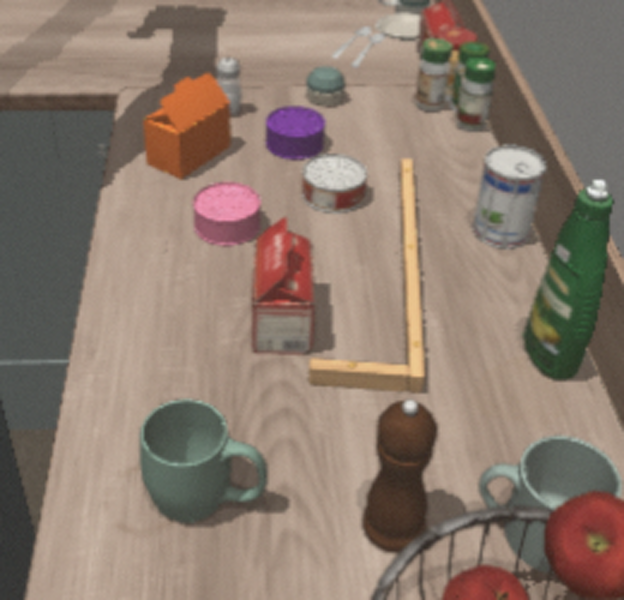

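The top picture shows the red packet at about (369,208), the white low tin at (276,177), pink and purple look-alikes, and the rail's corner at about (408,161). The side picture agrees, with the packet at (318,220), the tin at (338,174) and the rail's corner at (373,258). Next I fit shape models to the outlines in both views.

```bash
cat > h.py <<'E'
from workcell import bot
import cv2,numpy as np
from scipy.optimize import minimize
def proj(p,X):
    c=X@p["R"].T+p["t"]; s=c[:,:2]/c[:,2:]; s=s*(1+p["k1"]*(s**2).sum(1,keepdims=True))
    return s*[p["fx"],p["fy"]]+[p["cx"],p["cy"]]
def box(x0,x1,y0,y1,h,h0=0): return np.array([[x,y,z] for x in(x0,x1) for y in(y0,y1) for z in(h0,h)])
a=np.linspace(0,2*np.pi,40)
M={"gallery":[box(0,.016,-.016,.4,.028),box(-.105,.016,-.016,0,.028)],
   "tea_packet":[np.vstack([box(-.0345,.0345,-.0565,.0565,.074),box(-.001,.001,-.0565,.0565,.118)])],
   "low_tin":[np.vstack([np.c_[.043*np.cos(a),.043*np.sin(a),0*a+z] for z in(0,.04)])]}
def world(q,P): c,s=np.cos(q[2]),np.sin(q[2]); return P@np.array([[c,s,0],[-s,c,0],[0,0,1]])+[q[0],q[1],0]
S=4
def render(p,thing,q,sc=S):
    m=np.zeros((400*sc,640*sc),np.uint8)
    for P in M[thing]:
        cv2.fillConvexPoly(m,cv2.convexHull(np.round((proj(p,world(q,P))+.5)*sc).astype(np.int32)),1)
    return m>0
def locate(thing,q0,cams=("top","side")):
    obs=[]
    for n in cams:
        bot.camera(n); p=bot.camera_params(n); pred=render(p,thing,q0,1); best=(0,None)
        for d in bot.outline_of(n,thing):
            g=cv2.dilate(pred.astype(np.uint8),np.ones((9,9)))>0
            i=(d["pixels"]&g).sum()/(d["pixels"]|g).sum()
            if i>best[0]: best=(i,d["pixels"])
        if best[0]>.15: obs.append((p,np.kron(best[1],np.ones((S,S)))>0,n))
    def iou(q): return [ (r&m).sum()/(r|m).sum() for p,m,_ in obs for r in [render(p,thing,q)]]
    sx=np.array([.02,.02,.1])
    f=lambda v:-sum(iou(q0+v*sx))
    v=np.zeros(3)
    for k in(1,.4):
        v=minimize(f,v,method="Nelder-Mead",options=dict(initial_simplex=v+k*np.vstack([np.zeros(3),np.eye(3)]),xatol=.01,fatol=1e-4)).x
    q=q0+v*sx
    print(thing,np.round(q,4),[(o[2],round(i,2)) for o,i in zip(obs,iou(q))]); return q
def ground(n,uv,z=0):
    p=bot.camera_params(n); f=lambda x:proj(p,np.array([[x[0],x[1],z]]))[0]-uv
    from scipy.optimize import fsolve
    return fsolve(f,[.6,0])
def inG(g,q):
    c,s=np.cos(g[2]),np.sin(g[2]); d=np.array(q[:2])-g[:2]
    return np.array([c*d[0]+s*d[1],-s*d[0]+c*d[1],(q[2]-g[2])])
E
cat > look.py <<'E'
from h import *
g=locate("gallery",np.r_[ground("top",[406,163],.028),-.1]); np.save("g.npy",g)
t=locate("tea_packet",np.r_[ground("top",[369,208],.07),0.])
l=locate("low_tin",np.r_[ground("top",[276,177],.04),0.])
print("inG",inG(g,t),inG(g,l)); np.save("t.npy",t);np.save("l.npy",l)
for n,uv in(("mug",(460,245)),("pink",(299,231)),("pepper",(463,181))): print(n,ground("top",uv,.05))
ov=[]
for n in("top","side"):
    im=bot.camera(n);p=bot.camera_params(n); im=cv2.resize(im,None,fx=2,fy=2)
    for th,q in(("gallery",g),("tea_packet",t),("low_tin",l)):
        r=render(p,th,q,2).astype(np.uint8); c,_=cv2.findContours(r,0,2); cv2.drawContours(im,c,-1,(255,255,0),1)
    ov.append(im[220:620,360:960] if n=="top" else im[280:560,500:900])
    cv2.imwrite(f"pics/ov_{n}.png",ov[-1])
E
python3 look.py
```

```text
gallery [ 0.6501 -0.1802 -0.1261] [('top', np.float64(0.83)), ('side', np.float64(0.85))]
tea_packet [ 0.5188 -0.0758  0.0031] [('top', np.float64(0.89))]
low_tin [0.6024 0.1662 0.067 ] [('top', np.float64(0.93)), ('side', np.float64(0.93))]
inG [-0.14329539  0.08703362  0.12914997] [-0.09086247  0.33763422  0.19303972]
mug [ 0.42511753 -0.32512443]
pink [0.45505927 0.09994984]
pepper [ 0.59677413 -0.33826753]
```

View pics/ov_top.png

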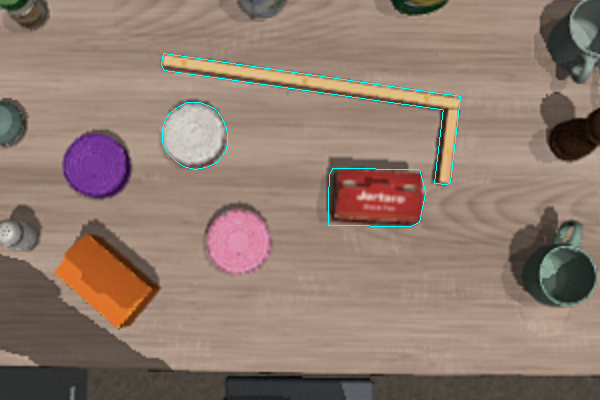

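View pics/ov_side.png

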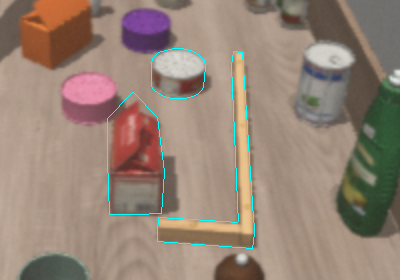

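The outlines fit well, but the packet's yaw is weak because of my flap model. I refit it and work out the first moves.

```bash
cat >> h.py <<'E'
def tcp(g):
    s=bot.get_state(); x,y=s["tcp_rot"][:2]; yaw=np.arctan2(2*y*y-1,2*x*y)-np.pi/2
    p=inG(g,[*s["tool_pos"][:2],yaw]); print("t",round(s["time"],2),"TCP inG mm",np.round(p[:2]*1e3,1),"z",round(s["tool_pos"][2]*1e3,1),"yaw",round(p[2],3),"world",np.round(s["tool_pos"],3),"F",np.round(s["ft_force"],1),"w",round(s["width"],3)); return p
E
python3 - <<'E'
from h import *
g=np.load("g.npy"); t=np.load("t.npy")
B=M["tea_packet"][0][:8]
for fl in(None,.03,.045,.0565):
    M["tea_packet"]=[np.vstack([B]+([] if fl is None else [box(-.001,.001,-fl,fl,.118)]))]
    print(fl); print(inG(g,locate("tea_packet",np.array([.52,-.076,-.08]),("top",))))
tcp(g)
E
```

```text
None
tea_packet [ 0.52   -0.0802 -0.0133] [('top', np.float64(0.92))]
[-0.14159887  0.08281132  0.1127684 ]
0.03
tea_packet [ 0.5202 -0.0797 -0.0087] [('top', np.float64(0.86))]
[-0.14145954  0.08333053  0.1174044 ]
0.045
tea_packet [ 0.5196 -0.0801 -0.0481] [('top', np.float64(0.91))]
[-0.14199243  0.08286131  0.0779655 ]
0.0565
tea_packet [ 0.5196 -0.077   0.0035] [('top', np.float64(0.9))]
[-0.14243873  0.08593197  0.12954844]
t 1.8 TCP inG mm [-540.8  810.8] z 205.2 yaw -0.176 world [0.216 0.692 0.205] F [-0.4  0.4  0.4] w 0.085
```

Emit:
servo_tool(targets=[{"dx": -40, "dy": -5, "wz": -0.06}, {"dx": -40, "dy": -5, "wz": -0.06}, {"dx": -40, "dy": -10, "wz": -0.056, "fingers": 0.5}, {"dx": -40, "dy": -10}, {"dx": -40, "dy": -10}])

```text
invalid input
```

Emit:
servo_tool(targets=[{"dx": -40, "dy": -5, "dz": 0, "wx": 0, "wy": 0, "wz": -0.06, "fingers": 0.5}, {"dx": -40, "dy": -5, "dz": 0, "wx": 0, "wy": 0, "wz": -0.06, "fingers": 0.5}, {"dx": -40, "dy": -10, "dz": 0, "wx": 0, "wy": 0, "wz": -0.056, "fingers": 0.5}, {"dx": -40, "dy": -10, "dz": 0, "wx": 0, "wy": 0, "wz": 0, "fingers": 0.5}, {"dx": -40, "dy": -10, "dz": 0, "wx": 0, "wy": 0, "wz": 0, "fingers": 0.5}])

```text
time: 2.22
tool_pos: [0.4059, 0.6132, 0.2054]
tcp_rot: [0.063, 0.998, 0.0, 0.0]
ft_force: [-0.1, 1.3, 0.2]
width: 0.0427
grasp_force: 0.0
```

Emit:
servo_tool(targets=[{"dx": -20, "dy": -36, "dz": 0, "wx": 0, "wy": 0, "wz": 0, "fingers": 0.5}, {"dx": -20, "dy": -36, "dz": 0, "wx": 0, "wy": 0, "wz": 0, "fingers": 0.5}, {"dx": -20, "dy": -36, "dz": 0, "wx": 0, "wy": 0, "wz": 0, "fingers": 0.5}, {"dx": -20, "dy": -36, "dz": 0, "wx": 0, "wy": 0, "wz": 0, "fingers": 0.5}, {"dx": -20, "dy": -36, "dz": 0, "wx": 0, "wy": 0, "wz": 0, "fingers": 0.5}])

```text
time: 2.63
tool_pos: [0.4815, 0.4212, 0.2054]
tcp_rot: [0.063, 0.998, 0.0, 0.0]
ft_force: [0.8, 0.1, -1.2]
width: 0.043
grasp_force: 0.0
```

Emit:
servo_tool(targets=[{"dx": -5, "dy": -41, "dz": 0, "wx": 0, "wy": 0, "wz": 0, "fingers": 0.5}, {"dx": -5, "dy": -41, "dz": 0, "wx": 0, "wy": 0, "wz": 0, "fingers": 0.5}, {"dx": -5, "dy": -41, "dz": 0, "wx": 0, "wy": 0, "wz": 0, "fingers": 0.5}, {"dx": -5, "dy": -41, "dz": 0, "wx": 0, "wy": 0, "wz": 0, "fingers": 0.5}, {"dx": -5, "dy": -41, "dz": 0, "wx": 0, "wy": 0, "wz": 0, "fingers": 0.5}])

```text
time: 3.05
tool_pos: [0.4798, 0.2147, 0.2055]
tcp_rot: [0.063, 0.998, 0.0, 0.0]
ft_force: [1.6, 0.1, 0.8]
width: 0.0431
grasp_force: 0.0
```

Emit:
servo_tool(targets=[{"dx": 0, "dy": -41, "dz": 0, "wx": 0, "wy": 0, "wz": 0, "fingers": 0.5}, {"dx": 0, "dy": -41, "dz": 0, "wx": 0, "wy": 0, "wz": 0, "fingers": 0.5}, {"dx": 0, "dy": -41, "dz": 0, "wx": 0, "wy": 0, "wz": 0, "fingers": 0.5}, {"dx": 0, "dy": -41, "dz": 0, "wx": 0, "wy": 0, "wz": 0, "fingers": 0.5}, {"dx": 0, "dy": -41, "dz": 0, "wx": 0, "wy": 0, "wz": 0, "fingers": 0.5}])

```text
time: 3.47
tool_pos: [0.4539, 0.0114, 0.2056]
tcp_rot: [0.063, 0.998, 0.0, 0.001]
ft_force: [1.0, -0.5, 0.4]
width: 0.0423
grasp_force: 0.0
```

```bash
python3 -c "
from h import *
tcp(np.load('g.npy'))"
```

```text
t 3.47 TCP inG mm [-218.7  165.4] z 205.6 yaw 0.001 world [0.454 0.011 0.206] F [ 1.  -0.5  0.4] w 0.042
```

Emit:
servo_tool(targets=[{"dx": 0, "dy": -41, "dz": 0, "wx": 0, "wy": 0, "wz": 0, "fingers": 0.5}, {"dx": 0, "dy": -41, "dz": 0, "wx": 0, "wy": 0, "wz": 0, "fingers": 0.5}, {"dx": 0, "dy": 0, "dz": 38, "wx": 0, "wy": 0, "wz": 0, "fingers": 0.5}, {"dx": 0, "dy": 0, "dz": 38, "wx": 0, "wy": 0, "wz": 0, "fingers": 0.5}, {"dx": 0, "dy": 0, "dz": 38, "wx": 0, "wy": 0, "wz": 0, "fingers": 0.5}])

```text
time: 3.88
tool_pos: [0.4455, -0.0696, 0.0912]
tcp_rot: [0.064, 0.998, -0.0, 0.002]
ft_force: [0.4, 0.1, -0.6]
width: 0.0427
grasp_force: 0.0
```

Emit:
servo_tool(targets=[{"dx": 0, "dy": 0, "dz": 36, "wx": 0, "wy": 0, "wz": 0, "fingers": 0.5}, {"dx": 0, "dy": 0, "dz": 30, "wx": 0, "wy": 0, "wz": 0, "fingers": 0.5}, {"dx": -6, "dy": 0, "dz": 0, "wx": 0, "wy": 0, "wz": 0, "fingers": 0.5}, {"dx": -6, "dy": 0, "dz": 0, "wx": 0, "wy": 0, "wz": 0, "fingers": 0.5}, {"dx": -6, "dy": 0, "dz": 0, "wx": 0, "wy": 0, "wz": 0, "fingers": 0.5}])

```text
time: 4.3
tool_pos: [0.4639, -0.0707, 0.0264]
tcp_rot: [0.063, 0.998, -0.0, 0.001]
ft_force: [0.7, -0.1, 0.9]
width: 0.0428
grasp_force: 0.0
```

```bash
python3 -c "
from h import *
tcp(np.load('g.npy'))"
```

```text
t 4.3 TCP inG mm [-198.5   85.2] z 26.4 yaw 0.0 world [ 0.464 -0.071  0.026] F [ 0.7 -0.1  0.9] w 0.043
```

Emit:
servo_tool(targets=[{"dx": -6, "dy": 0, "dz": 0, "wx": 0, "wy": 0, "wz": 0, "fingers": 0.5}, {"dx": -5, "dy": 0, "dz": 0, "wx": 0, "wy": 0, "wz": 0, "fingers": 0.5}, {"dx": -5, "dy": 0, "dz": 0, "wx": 0, "wy": 0, "wz": 0, "fingers": 0.5}, {"dx": -5, "dy": 0, "dz": 0, "wx": 0, "wy": 0, "wz": 0, "fingers": 0.5}, {"dx": -5, "dy": 0, "dz": 0, "wx": 0, "wy": 0, "wz": 0, "fingers": 0.5}])

```text
time: 4.72
tool_pos: [0.4864, -0.0731, 0.0258]
tcp_rot: [0.062, 0.998, 0.0, -0.001]
ft_force: [-4.0, 1.3, 3.5]
width: 0.0427
grasp_force: 2.4
```

Emit:
servo_tool(targets=[{"dx": -6, "dy": 0, "dz": 0, "wx": 0, "wy": 0, "wz": 0, "fingers": 0.5}, {"dx": -6, "dy": 0, "dz": 0, "wx": 0, "wy": 0, "wz": 0, "fingers": 0.5}, {"dx": -6, "dy": 0, "dz": 0, "wx": 0, "wy": 0, "wz": 0, "fingers": 0.5}, {"dx": -6, "dy": 0, "dz": 0, "wx": 0, "wy": 0, "wz": 0, "fingers": 0.5}, {"dx": -6, "dy": 0, "dz": 0, "wx": 0, "wy": 0, "wz": 0, "fingers": 0.5}])

```text
time: 5.13
tool_pos: [0.5154, -0.0778, 0.0252]
tcp_rot: [0.063, 0.998, -0.0, -0.002]
ft_force: [-5.9, 1.8, 5.2]
width: 0.0427
grasp_force: 2.9
```

Emit:
servo_tool(targets=[{"dx": -6, "dy": 0, "dz": 0, "wx": 0, "wy": 0, "wz": 0, "fingers": 0.5}, {"dx": -6, "dy": 0, "dz": 0, "wx": 0, "wy": 0, "wz": 0, "fingers": 0.5}, {"dx": -6, "dy": 0, "dz": 0, "wx": 0, "wy": 0, "wz": 0, "fingers": 0.5}, {"dx": -6, "dy": 0, "dz": 0, "wx": 0, "wy": 0, "wz": 0, "fingers": 0.5}, {"dx": -4, "dy": 0, "dz": 0, "wx": 0, "wy": 0, "wz": 0, "fingers": 0.5}])

```text
time: 5.55
tool_pos: [0.5447, -0.0815, 0.0253]
tcp_rot: [0.063, 0.998, -0.0, -0.001]
ft_force: [-4.1, 1.9, 2.3]
width: 0.0426
grasp_force: 1.9
```

```bash
python3 -c "
from h import *
g=np.load('g.npy')
tcp(g)
print(inG(g,locate('tea_packet',np.array([.605,-.091,-.12]))))"
```

```text
t 5.55 TCP inG mm [-117.    84.7] z 25.3 yaw -0.001 world [ 0.545 -0.081  0.025] F [-4.1  1.9  2.3] w 0.043
tea_packet [ 0.5937 -0.0894 -0.1471] [('side', np.float64(0.89))]
[-0.06736297  0.08297825 -0.02099881]
```

Emit:
servo_tool(targets=[{"dx": -5, "dy": 0, "dz": 0, "wx": 0, "wy": 0, "wz": 0, "fingers": 0.5}, {"dx": -5, "dy": 0, "dz": 0, "wx": 0, "wy": 0, "wz": 0, "fingers": 0.5}, {"dx": -5, "dy": 0, "dz": 0, "wx": 0, "wy": 0, "wz": 0, "fingers": 0.5}, {"dx": -4, "dy": 0, "dz": 0, "wx": 0, "wy": 0, "wz": 0, "fingers": 0.5}, {"dx": -3, "dy": 0, "dz": 0, "wx": 0, "wy": 0, "wz": 0, "fingers": 0.5}])

```text
time: 6.17
tool_pos: [0.5675, -0.0837, 0.0252]
tcp_rot: [0.063, 0.998, 0.0, 0.0]
ft_force: [-2.1, 0.8, 1.6]
width: 0.0427
grasp_force: 1.5
```

Emit:
servo_tool(targets=[{"dx": -1, "dy": 0, "dz": 0, "wx": 0, "wy": 0, "wz": 0, "fingers": 0.5}, {"dx": -1, "dy": 0, "dz": 0, "wx": 0, "wy": 0, "wz": 0, "fingers": 0.5}, {"dx": -1, "dy": 0, "dz": 0, "wx": 0, "wy": 0, "wz": 0, "fingers": 0.5}])

```text
time: 6.42
tool_pos: [0.5697, -0.084, 0.0251]
tcp_rot: [0.063, 0.998, 0.0, -0.0]
ft_force: [-3.8, 1.2, 2.2]
width: 0.0428
grasp_force: 1.8
```

```bash
python3 -c "
from h import *
g=np.load('g.npy')
tcp(g)
print(inG(g,locate('tea_packet',np.array([.62,-.094,-.12]))))"
```

```text
t 6.42 TCP inG mm [-91.8  85.3] z 25.1 yaw 0.0 world [ 0.57  -0.084  0.025] F [-3.8  1.2  2.2] w 0.043
tea_packet [ 0.6164 -0.0921 -0.1435] [('side', np.float64(0.88))]
[-0.04450143  0.08314528 -0.01746911]
```

Emit:
servo_tool(targets=[{"dx": -1.5, "dy": 0, "dz": 0, "wx": 0, "wy": 0, "wz": 0, "fingers": 0.5}, {"dx": -1.5, "dy": 0, "dz": 0, "wx": 0, "wy": 0, "wz": 0, "fingers": 0.5}, {"dx": -1, "dy": 0, "dz": 0, "wx": 0, "wy": 0, "wz": 0, "fingers": 0.5}, {"dx": -1, "dy": 0, "dz": 0, "wx": 0, "wy": 0, "wz": 0, "fingers": 0.5}])

```text
time: 6.95
tool_pos: [0.5752, -0.0848, 0.0252]
tcp_rot: [0.063, 0.998, -0.0, 0.0]
ft_force: [-3.7, -0.0, 1.3]
width: 0.0427
grasp_force: 1.5
```

Emit:
servo_tool(targets=[{"dx": -1, "dy": 0, "dz": 0, "wx": 0, "wy": 0, "wz": 0, "fingers": 0.5}, {"dx": -1, "dy": 0, "dz": 0, "wx": 0, "wy": 0, "wz": 0, "fingers": 0.5}])

```text
time: 7.12
tool_pos: [0.577, -0.085, 0.0252]
tcp_rot: [0.063, 0.998, 0.0, 0.0]
ft_force: [-2.6, 0.9, 1.4]
width: 0.0426
grasp_force: 1.5
```

Emit:
servo_tool(targets=[{"dx": -1, "dy": 0, "dz": 0, "wx": 0, "wy": 0, "wz": 0, "fingers": 0.5}, {"dx": 0, "dy": 0, "dz": 0, "wx": 0, "wy": 0, "wz": 0, "fingers": 0.5}])

```text
time: 7.28
tool_pos: [0.5784, -0.0852, 0.0253]
tcp_rot: [0.063, 0.998, -0.0, 0.0]
ft_force: [-2.2, 0.8, 1.2]
width: 0.0428
grasp_force: 1.2
```

Emit:
servo_tool(targets=[{"dx": -1, "dy": 0, "dz": 0, "wx": 0, "wy": 0, "wz": 0, "fingers": 0.5}, {"dx": 0, "dy": 0, "dz": 0, "wx": 0, "wy": 0, "wz": 0, "fingers": 0.5}])

```text
time: 7.45
tool_pos: [0.5791, -0.0853, 0.0252]
tcp_rot: [0.063, 0.998, -0.0, 0.0]
ft_force: [-2.9, 0.4, 1.4]
width: 0.0429
grasp_force: 1.4
```

Emit:
servo_tool(targets=[{"dx": -1, "dy": 0, "dz": 0, "wx": 0, "wy": 0, "wz": 0, "fingers": 0.5}, {"dx": 0, "dy": 0, "dz": 0, "wx": 0, "wy": 0, "wz": 0, "fingers": 0.5}])

```text
time: 7.62
tool_pos: [0.5801, -0.0854, 0.0252]
tcp_rot: [0.063, 0.998, -0.0, 0.0]
ft_force: [-2.5, 1.4, 1.3]
width: 0.0432
grasp_force: 1.5
```

Emit:
servo_tool(targets=[{"dx": -1, "dy": 0, "dz": 0, "wx": 0, "wy": 0, "wz": 0, "fingers": 0.5}, {"dx": 0, "dy": 0, "dz": 0, "wx": 0, "wy": 0, "wz": 0, "fingers": 0.5}])

```text
time: 7.78
tool_pos: [0.5803, -0.0854, 0.0251]
tcp_rot: [0.063, 0.998, 0.0, -0.001]
ft_force: [-3.9, 1.0, 2.3]
width: 0.0432
grasp_force: 2.1
```

Emit:
servo_tool(targets=[{"dx": -1, "dy": 0, "dz": 0, "wx": 0, "wy": 0, "wz": 0, "fingers": 0.5}, {"dx": 0, "dy": 0, "dz": 0, "wx": 0, "wy": 0, "wz": 0, "fingers": 0.5}])

```text
time: 7.95
tool_pos: [0.5802, -0.0854, 0.0252]
tcp_rot: [0.063, 0.998, 0.0, -0.002]
ft_force: [-6.8, 1.2, 3.4]
width: 0.0426
grasp_force: 2.9
```

Emit:
servo_tool(targets=[{"dx": -1, "dy": 0, "dz": 0, "wx": 0, "wy": 0, "wz": 0, "fingers": 0.5}, {"dx": 0, "dy": 0, "dz": 0, "wx": 0, "wy": 0, "wz": 0, "fingers": 0.5}])

```text
time: 8.12
tool_pos: [0.5801, -0.0854, 0.0251]
tcp_rot: [0.063, 0.998, 0.0, -0.003]
ft_force: [-6.8, 1.4, 5.7]
width: 0.0428
grasp_force: 3.7
```

```bash
python3 -c "
from h import *
g=np.load('g.npy')
tcp(g)
print(inG(g,locate('tea_packet',np.array([.625,-.094,-.12]))))"
```

```text
t 8.12 TCP inG mm [-81.3  85.3] z 25.1 yaw 0.0 world [ 0.58  -0.085  0.025] F [-6.8  1.4  5.7] w 0.043
tea_packet [ 0.6276 -0.0943 -0.1727] [('side', np.float64(0.85))]
[-0.03305315  0.08243282 -0.04663883]
```

Emit:
servo_tool(targets=[{"dx": 6, "dy": 0, "dz": 0, "wx": 0, "wy": 0, "wz": 0, "fingers": 0.5}, {"dx": 25, "dy": 0, "dz": 0, "wx": 0, "wy": 0, "wz": 0, "fingers": 0.5}, {"dx": 0, "dy": 40, "dz": 0, "wx": 0, "wy": 0, "wz": 0, "fingers": 0.0}, {"dx": 0, "dy": 40, "dz": 0, "wx": 0, "wy": 0, "wz": 0, "fingers": 0.0}, {"dx": 0, "dy": 25, "dz": 0, "wx": 0, "wy": 0, "wz": 0, "fingers": 0.0}])

```text
time: 8.73
tool_pos: [0.5686, 0.0265, 0.0258]
tcp_rot: [0.062, 0.998, 0.001, 0.003]
ft_force: [0.1, 0.5, -0.2]
width: 0.0068
grasp_force: 0.0
```

Emit:
servo_tool(targets=[{"dx": -24, "dy": 0, "dz": 0, "wx": 0, "wy": 0, "wz": 0, "fingers": 0.0}, {"dx": -24, "dy": 0, "dz": 0, "wx": 0, "wy": 0, "wz": 0, "fingers": 0.0}, {"dx": -24, "dy": 0, "dz": 0, "wx": 0, "wy": 0, "wz": 0, "fingers": 0.0}, {"dx": 0, "dy": -10, "dz": 0, "wx": 0, "wy": 0, "wz": 0, "fingers": 0.0}, {"dx": 0, "dy": -10, "dz": 0, "wx": 0, "wy": 0, "wz": 0, "fingers": 0.0}])

```text
time: 9.15
tool_pos: [0.6383, -0.0061, 0.0258]
tcp_rot: [0.062, 0.998, 0.0, 0.003]
ft_force: [-0.2, -0.2, 0.4]
width: 0.0002
grasp_force: 0.0
```

```bash
python3 -c "
from h import *
g=np.load('g.npy')
tcp(g)"
```

```text
t 9.15 TCP inG mm [-33.5 171.2] z 25.8 yaw 0.002 world [ 0.638 -0.006  0.026] F [-0.2 -0.2  0.4] w 0.0
```

Emit:
servo_tool(targets=[{"dx": 0, "dy": -8, "dz": 0, "wx": 0, "wy": 0, "wz": 0, "fingers": 0.0}, {"dx": 0, "dy": -6, "dz": 0, "wx": 0, "wy": 0, "wz": 0, "fingers": 0.0}, {"dx": 0, "dy": -4, "dz": 0, "wx": 0, "wy": 0, "wz": 0, "fingers": 0.0}, {"dx": 0, "dy": -4, "dz": 0, "wx": 0, "wy": 0, "wz": 0, "fingers": 0.0}, {"dx": 0, "dy": -4, "dz": 0, "wx": 0, "wy": 0, "wz": 0, "fingers": 0.0}])

```text
time: 9.57
tool_pos: [0.6306, -0.0311, 0.0253]
tcp_rot: [0.062, 0.998, 0.001, -0.0]
ft_force: [0.5, 2.5, -0.0]
width: 0.0001
grasp_force: 1.2
```

Emit:
servo_tool(targets=[{"dx": 0, "dy": -4, "dz": 0, "wx": 0, "wy": 0, "wz": 0, "fingers": 0.0}, {"dx": 0, "dy": -4, "dz": 0, "wx": 0, "wy": 0, "wz": 0, "fingers": 0.0}, {"dx": 0, "dy": -3, "dz": 0, "wx": 0, "wy": 0, "wz": 0, "fingers": 0.0}, {"dx": 0, "dy": -2, "dz": 0, "wx": 0, "wy": 0, "wz": 0, "fingers": 0.0}, {"dx": 0, "dy": 0, "dz": 0, "wx": 0, "wy": 0, "wz": 0, "fingers": 0.0}])

```text
time: 9.98
tool_pos: [0.6289, -0.0457, 0.0252]
tcp_rot: [0.063, 0.998, -0.0, -0.0]
ft_force: [-0.3, 2.8, 0.3]
width: -0.0002
grasp_force: 0.7
```

```bash
python3 -c "
from h import *
g=np.load('g.npy')
tcp(g)
print(inG(g,locate('tea_packet',np.array([.62,-.115,-.12]))))"
```

```text
t 9.98 TCP inG mm [-37.9 130.7] z 25.2 yaw -0.0 world [ 0.629 -0.046  0.025] F [-0.3  2.8  0.3] w -0.0
tea_packet [ 0.6273 -0.0971 -0.148 ] [('side', np.float64(0.81))]
[-0.03305543  0.0795586  -0.02194312]
```

Emit:
servo_tool(targets=[{"dx": 0, "dy": -1, "dz": 0, "wx": 0, "wy": 0, "wz": 0, "fingers": 0.0}, {"dx": 0, "dy": -1, "dz": 0, "wx": 0, "wy": 0, "wz": 0, "fingers": 0.0}, {"dx": 0, "dy": -1, "dz": 0, "wx": 0, "wy": 0, "wz": 0, "fingers": 0.0}])

```text
time: 10.43
tool_pos: [0.6289, -0.0473, 0.0252]
tcp_rot: [0.062, 0.998, 0.0, -0.0]
ft_force: [-0.7, 3.0, 0.9]
width: 0.0001
grasp_force: 1.6
```

Emit:
servo_tool(targets=[{"dx": 0, "dy": -1, "dz": 0, "wx": 0, "wy": 0, "wz": 0, "fingers": 0.0}, {"dx": 0, "dy": -1, "dz": 0, "wx": 0, "wy": 0, "wz": 0, "fingers": 0.0}, {"dx": 0, "dy": 0, "dz": 0, "wx": 0, "wy": 0, "wz": 0, "fingers": 0.0}])

```text
time: 10.68
tool_pos: [0.6285, -0.0503, 0.0252]
tcp_rot: [0.063, 0.998, -0.0, -0.0]
ft_force: [-1.2, 3.2, -0.6]
width: 0.0001
grasp_force: 1.5
```

Emit:
servo_tool(targets=[{"dx": 0, "dy": -1, "dz": 0, "wx": 0, "wy": 0, "wz": 0, "fingers": 0.0}, {"dx": 0, "dy": -1, "dz": 0, "wx": 0, "wy": 0, "wz": 0, "fingers": 0.0}, {"dx": 0, "dy": 0, "dz": 0, "wx": 0, "wy": 0, "wz": 0, "fingers": 0.0}])

```text
time: 10.93
tool_pos: [0.6285, -0.0504, 0.0252]
tcp_rot: [0.062, 0.998, 0.001, -0.0]
ft_force: [-1.3, 5.2, -0.0]
width: -0.0001
grasp_force: 2.7
```

Emit:
servo_tool(targets=[{"dx": 0, "dy": -1, "dz": 0, "wx": 0, "wy": 0, "wz": 0, "fingers": 0.0}, {"dx": 0, "dy": 0, "dz": 0, "wx": 0, "wy": 0, "wz": 0, "fingers": 0.0}])

```text
time: 11.1
tool_pos: [0.6285, -0.0503, 0.0253]
tcp_rot: [0.062, 0.998, 0.001, -0.0]
ft_force: [-1.0, 7.6, 1.8]
width: -0.0002
grasp_force: 3.4
```

Emit:
servo_tool(targets=[{"dx": 0, "dy": 15, "dz": 0, "wx": 0, "wy": 0, "wz": 0, "fingers": 0.0}, {"dx": 10, "dy": 10, "dz": -30, "wx": 0, "wy": 0, "wz": 0, "fingers": 0.0}, {"dx": 25, "dy": 10, "dz": -30, "wx": 0, "wy": 0, "wz": 0, "fingers": 0.0}, {"dx": 40, "dy": 10, "dz": 0, "wx": 0, "wy": 0, "wz": 0, "fingers": 0.5}, {"dx": 35, "dy": 15, "dz": 0, "wx": 0, "wy": 0, "wz": 0, "fingers": 0.5}])

```text
time: 11.52
tool_pos: [0.5281, 0.0177, 0.0872]
tcp_rot: [0.065, 0.998, -0.001, 0.003]
ft_force: [-0.7, 1.2, -0.3]
width: 0.0231
grasp_force: 0.0
```

Emit:
servo_tool(targets=[{"dx": 10, "dy": 30, "dz": 0, "wx": 0, "wy": 0, "wz": 0, "fingers": 0.5}, {"dx": 5, "dy": 30, "dz": 0, "wx": 0, "wy": 0, "wz": 0, "fingers": 0.5}, {"dx": 0, "dy": 40, "dz": 0, "wx": 0, "wy": 0, "wz": 0, "fingers": 0.5}, {"dx": 0, "dy": 40, "dz": 0, "wx": 0, "wy": 0, "wz": 0, "fingers": 0.5}, {"dx": 0, "dy": 10, "dz": 0, "wx": 0, "wy": 0, "wz": 0, "fingers": 0.5}])

```text
time: 11.93
tool_pos: [0.533, 0.1784, 0.0859]
tcp_rot: [0.059, 0.998, 0.002, 0.003]
ft_force: [0.2, 1.4, 0.1]
width: 0.0428
grasp_force: 0.0
```

```bash
python3 -c "
from h import *
g=np.load('g.npy')
tcp(g)
c,s=np.cos(g[2]),np.sin(g[2]); w=g[:2]+np.array([[c,-s],[s,c]])@[-.035,.057]
q=np.r_[w,g[2]]
for cs in(('top',),('side',)): print(inG(g,locate('tea_packet',q,cs)))
print(inG(g,locate('low_tin',np.load('l.npy'))))"
```

```text
t 11.93 TCP inG mm [-161.2  341. ] z 85.9 yaw 0.008 world [0.533 0.178 0.086] F [0.2 1.4 0.1] w 0.043
tea_packet [ 0.6199 -0.1177 -0.1316] [('top', np.float64(0.91))]
[-0.03781615  0.05815099 -0.0054981 ]
tea_packet [ 0.6279 -0.0955 -0.141 ] [('side', np.float64(0.82))]
[-0.03266209  0.08125769 -0.01494322]
low_tin [0.6054 0.1675 0.071 ] [('top', np.float64(0.54)), ('side', np.float64(0.94))]
[-0.08801827  0.33933939  0.19709775]
```

Emit:
servo_tool(targets=[{"dx": 0, "dy": -2, "dz": 35, "wx": 0, "wy": 0, "wz": 0, "fingers": 0.5}, {"dx": 0, "dy": 0, "dz": 29, "wx": 0, "wy": 0, "wz": 0, "fingers": 0.5}, {"dx": 0, "dy": 0, "dz": 0, "wx": 0, "wy": 0, "wz": 0, "fingers": 0.5}, {"dx": -6, "dy": 0, "dz": 0, "wx": 0, "wy": 0, "wz": 0, "fingers": 0.5}, {"dx": -6, "dy": 0, "dz": 0, "wx": 0, "wy": 0, "wz": 0, "fingers": 0.5}])

```text
time: 12.75
tool_pos: [0.5431, 0.1666, 0.0221]
tcp_rot: [0.063, 0.998, -0.0, 0.0]
ft_force: [0.3, 0.8, -0.9]
width: 0.0428
grasp_force: 0.0
```

Emit:
servo_tool(targets=[{"dx": -5, "dy": 0, "dz": 0, "wx": 0, "wy": 0, "wz": 0, "fingers": 0.5}, {"dx": -5, "dy": 0, "dz": 0, "wx": 0, "wy": 0, "wz": 0, "fingers": 0.5}, {"dx": -5, "dy": 0, "dz": 0, "wx": 0, "wy": 0, "wz": 0, "fingers": 0.5}, {"dx": -5, "dy": 0, "dz": 0, "wx": 0, "wy": 0, "wz": 0, "fingers": 0.5}, {"dx": -5, "dy": 0, "dz": 0, "wx": 0, "wy": 0, "wz": 0, "fingers": 0.5}])

```text
time: 13.17
tool_pos: [0.568, 0.1643, 0.0218]
tcp_rot: [0.063, 0.998, 0.0, 0.0]
ft_force: [-0.5, 0.2, 0.4]
width: 0.0429
grasp_force: 0.0
```

Emit:
servo_tool(targets=[{"dx": -5, "dy": 0, "dz": 0, "wx": 0, "wy": 0, "wz": 0, "fingers": 0.5}, {"dx": -5, "dy": 0, "dz": 0, "wx": 0, "wy": 0, "wz": 0, "fingers": 0.5}, {"dx": -5, "dy": 0, "dz": 0, "wx": 0, "wy": 0, "wz": 0, "fingers": 0.5}, {"dx": -5, "dy": 0, "dz": 0, "wx": 0, "wy": 0, "wz": 0, "fingers": 0.5}])

```text
time: 13.5
tool_pos: [0.5873, 0.1616, 0.0211]
tcp_rot: [0.063, 0.998, -0.0, -0.0]
ft_force: [0.6, 0.0, 0.6]
width: 0.0424
grasp_force: 0.0
```

```bash
python3 -c "
from h import *
g=np.load('g.npy')
tcp(g)
print(inG(g,locate('low_tin',np.load('l.npy')+[.035,0,0])))"
```

```text
t 13.5 TCP inG mm [-105.2  331.2] z 21.1 yaw 0.0 world [0.587 0.162 0.021] F [0.6 0.  0.6] w 0.042
low_tin [0.6048 0.167  0.0741] [('side', np.float64(0.78))]
[-0.08858601  0.33878854  0.2001255 ]
```

```bash
python3 -c "
from h import *
a=bot.camera('side')[120:290,220:420];b=bot.camera('top')[110:260,200:400]
cv2.imwrite('pics/c1.png',np.hstack([cv2.resize(a,(400,340)),cv2.resize(b,(400,340))]))"
```

```text
(no output)
```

View pics/c1.png

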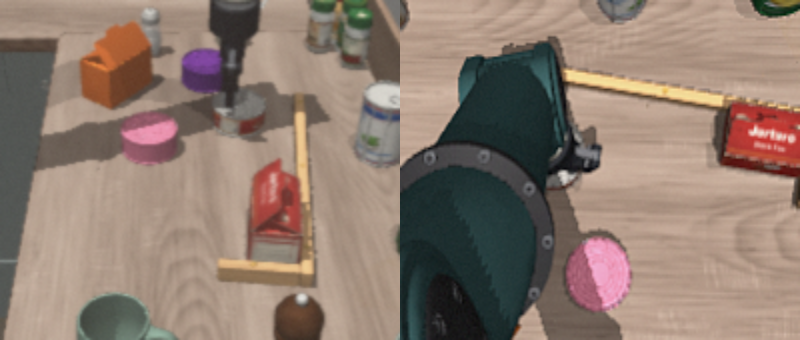

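```bash
python3 -c "
from h import *
p=bot.camera_params('side');s=bot.get_state();print(proj(p,s['tool_pos'][None]),proj(p,np.array([[.605,.167,.04],[.605,.167,0]])))
a=bot.camera('side')[140:200,300:380]
cv2.imwrite('pics/c2.png',cv2.resize(a,(800,600),interpolation=cv2.INTER_CUBIC))
w=bot.camera('wrist');cv2.imwrite('pics/w.png',w)
for n in('pink','x'):pass"
```

```text
[[333.44933777 176.4778886 ]] [[339.34109934 170.63804877]
 [338.65901238 180.78424787]]
```

View pics/c2.png

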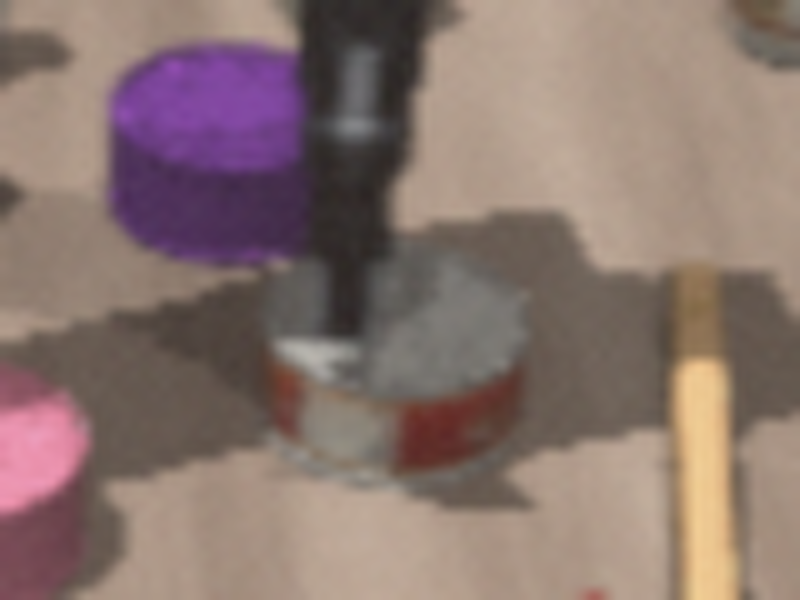

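View pics/w.png

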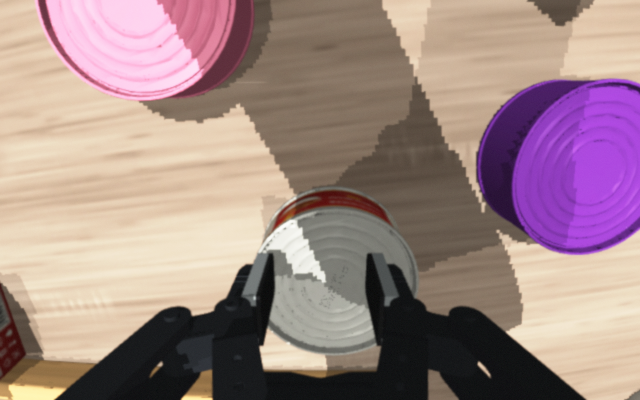

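The side view (fingertip about (334,173)) and the wrist view show the fingertips above the tin's lid. They passed over it because the half-open fingers end higher than the TCP, and the tin hasn't moved. The packet sits in the corner. I lift, retreat, and push with the fingers shut.

Emit:
servo_tool(targets=[{"dx": 0, "dy": 0, "dz": -30, "wx": 0, "wy": 0, "wz": 0, "fingers": 0.5}, {"dx": 20, "dy": 2, "dz": -10, "wx": 0, "wy": 0, "wz": 0, "fingers": 0.0}, {"dx": 30, "dy": 3, "dz": 0, "wx": 0, "wy": 0, "wz": 0, "fingers": 0.0}, {"dx": 10, "dy": 2, "dz": 0, "wx": 0, "wy": 0, "wz": 0, "fingers": 0.0}, {"dx": 0, "dy": 0, "dz": 0, "wx": 0, "wy": 0, "wz": 0, "fingers": 0.0}])

```text
time: 14.32
tool_pos: [0.5241, 0.1772, 0.061]
tcp_rot: [0.061, 0.998, -0.0, -0.002]
ft_force: [0.4, -0.3, 0.5]
width: 0.0003
grasp_force: 0.0
```

Emit:
servo_tool(targets=[{"dx": 0, "dy": 0, "dz": 20, "wx": 0, "wy": 0, "wz": 0, "fingers": 0.0}, {"dx": 0, "dy": 0, "dz": 20, "wx": 0, "wy": 0, "wz": 0, "fingers": 0.0}, {"dx": 0, "dy": 0, "dz": 0, "wx": 0, "wy": 0, "wz": 0, "fingers": 0.0}])

```text
time: 14.57
tool_pos: [0.5273, 0.1754, 0.0185]
tcp_rot: [0.063, 0.998, -0.001, -0.002]
ft_force: [-0.8, -0.3, -0.8]
width: 0.0001
grasp_force: 0.0
```

```bash
python3 -c "
from h import *
g=np.load('g.npy')
tcp(g)
print(inG(g,locate('low_tin',np.load('l.npy'))))
p=bot.camera_params('side');s=bot.get_state();X=s['tool_pos'];print(proj(p,np.array([X,X+[0,0,.01]])))
a=bot.camera('side')[140:200,290:370]
cv2.imwrite('pics/c3.png',cv2.resize(a,(800,600),interpolation=cv2.INTER_CUBIC))"
```

```text
t 14.57 TCP inG mm [-166.5  337.4] z 18.5 yaw 0.0 world [0.527 0.175 0.019] F [-0.8 -0.3 -0.8] w 0.0
low_tin [0.6042 0.1668 0.0939] [('top', np.float64(0.59)), ('side', np.float64(0.95))]
[-0.08912955  0.33850431  0.21992524]
[[315.67906747 174.01500572]
 [315.73493777 171.4613782 ]]
```

View pics/c3.png

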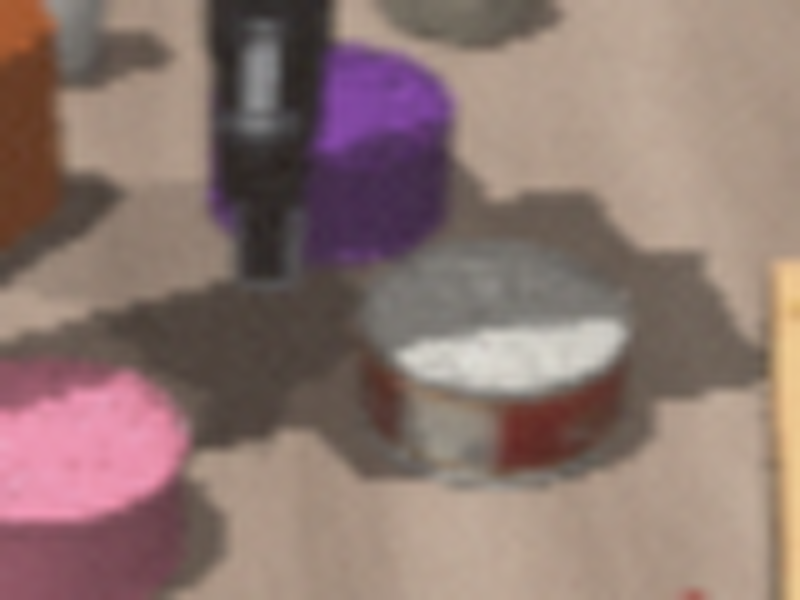

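The shut fingertip appears at about (316,168), while the reported TCP projects to (316,174). The real tips are therefore about 20 mm higher than reported. I lower carefully, watching the force.

Emit:
servo_tool(targets=[{"dx": 0, "dy": 0, "dz": 4, "wx": 0, "wy": 0, "wz": 0, "fingers": 0.0}, {"dx": 0, "dy": 0, "dz": 3, "wx": 0, "wy": 0, "wz": 0, "fingers": 0.0}, {"dx": 0, "dy": 0, "dz": 0, "wx": 0, "wy": 0, "wz": 0, "fingers": 0.0}])

```text
time: 15.07
tool_pos: [0.5282, 0.1761, 0.0141]
tcp_rot: [0.063, 0.998, -0.0, -0.0]
ft_force: [0.1, -0.8, -0.7]
width: 0.0001
grasp_force: 0.0
```

Emit:
servo_tool(targets=[{"dx": 0, "dy": 0, "dz": 3, "wx": 0, "wy": 0, "wz": 0, "fingers": 0.0}, {"dx": 0, "dy": 0, "dz": 3, "wx": 0, "wy": 0, "wz": 0, "fingers": 0.0}, {"dx": 0, "dy": 0, "dz": 0, "wx": 0, "wy": 0, "wz": 0, "fingers": 0.0}])

```text
time: 15.32
tool_pos: [0.5279, 0.1761, 0.0077]
tcp_rot: [0.063, 0.998, -0.0, -0.0]
ft_force: [-0.2, -0.2, -0.5]
width: 0.0004
grasp_force: 0.0
```

Emit:
servo_tool(targets=[{"dx": 0, "dy": 0, "dz": 2, "wx": 0, "wy": 0, "wz": 0, "fingers": 0.0}, {"dx": 0, "dy": 0, "dz": 2, "wx": 0, "wy": 0, "wz": 0, "fingers": 0.0}, {"dx": 0, "dy": 0, "dz": 0, "wx": 0, "wy": 0, "wz": 0, "fingers": 0.0}])

```text
time: 15.57
tool_pos: [0.528, 0.1761, 0.0038]
tcp_rot: [0.063, 0.998, -0.0, -0.0]
ft_force: [-0.3, 0.5, -0.6]
width: 0.0
grasp_force: 0.0
```

```bash
python3 -c "
from h import *
g=np.load('g.npy')
tcp(g)
p=bot.camera_params('side');s=bot.get_state();X=s['tool_pos'];u=proj(p,X[None])[0];print(u)
a=bot.camera('side').astype(int).max(2);c=int(round(u[0]))
print(a[150:190,c-1:c+2].mean(1).round())"
```

```text
t 15.57 TCP inG mm [-165.8  338.1] z 3.8 yaw 0.0 world [0.528 0.176 0.004] F [-0.3  0.5 -0.6] w 0.0
[315.16742171 178.52158427]
[116. 124. 127. 127. 128. 126. 110. 125.  96.  67.  54.  49.  49.  50.
  51.  50.  51.  51.  51.  51.  49.  51.  62.  80.  81.  80.  80.  80.
  81.  79.  78.  79.  82.  89. 128. 146. 167. 170. 171. 173.]
```

Emit:
servo_tool(targets=[{"dx": 0, "dy": 0, "dz": 2, "wx": 0, "wy": 0, "wz": 0, "fingers": 0.0}, {"dx": 0, "dy": 0, "dz": 0, "wx": 0, "wy": 0, "wz": 0, "fingers": 0.0}])

```text
time: 15.78
tool_pos: [0.5282, 0.1762, 0.002]
tcp_rot: [0.063, 0.998, -0.0, -0.0]
ft_force: [-0.6, -0.0, -0.6]
width: 0.0002
grasp_force: 0.0
```

Emit:
servo_tool(targets=[{"dx": 0, "dy": 0, "dz": 2, "wx": 0, "wy": 0, "wz": 0, "fingers": 0.0}, {"dx": 0, "dy": 0, "dz": 0, "wx": 0, "wy": 0, "wz": 0, "fingers": 0.0}])

```text
time: 15.95
tool_pos: [0.5281, 0.1761, -0.0]
tcp_rot: [0.063, 0.998, -0.0, -0.0]
ft_force: [-0.3, 0.1, 0.7]
width: -0.0002
grasp_force: 0.0
```

Emit:
servo_tool(targets=[{"dx": 0, "dy": 0, "dz": 2, "wx": 0, "wy": 0, "wz": 0, "fingers": 0.0}, {"dx": 0, "dy": 0, "dz": 0, "wx": 0, "wy": 0, "wz": 0, "fingers": 0.0}])

```text
time: 16.12
tool_pos: [0.5281, 0.1762, -0.0021]
tcp_rot: [0.063, 0.998, -0.0, -0.0]
ft_force: [-0.2, 0.1, -0.3]
width: 0.0
grasp_force: 0.0
```

Emit:
servo_tool(targets=[{"dx": -10, "dy": 0, "dz": 0, "wx": 0, "wy": 0, "wz": 0, "fingers": 0.0}, {"dx": -5, "dy": 0, "dz": 0, "wx": 0, "wy": 0, "wz": 0, "fingers": 0.0}, {"dx": -5, "dy": 0, "dz": 0, "wx": 0, "wy": 0, "wz": 0, "fingers": 0.0}, {"dx": -5, "dy": 0, "dz": 0, "wx": 0, "wy": 0, "wz": 0, "fingers": 0.0}])

```text
time: 16.45
tool_pos: [0.5528, 0.1729, -0.0018]
tcp_rot: [0.063, 0.998, -0.0, -0.001]
ft_force: [-3.7, 0.4, 2.7]
width: -0.0006
grasp_force: 1.5
```

```bash
python3 -c "
from h import *
g=np.load('g.npy')
tcp(g)
print(inG(g,locate('low_tin',np.load('l.npy')+[.005,0,0],('side',))))"
```

```text
t 16.45 TCP inG mm [-140.8  338. ] z -1.8 yaw 0.0 world [ 0.553  0.173 -0.002] F [-3.7  0.4  2.7] w -0.001
low_tin [0.6088 0.1673 0.1103] [('side', np.float64(0.93))]
[-0.08465589  0.33956107  0.23640797]
```

Emit:
servo_tool(targets=[{"dx": -4, "dy": 0, "dz": 0, "wx": 0, "wy": 0, "wz": 0, "fingers": 0.0}, {"dx": -4, "dy": 0, "dz": 0, "wx": 0, "wy": 0, "wz": 0, "fingers": 0.0}, {"dx": -4, "dy": 0, "dz": 0, "wx": 0, "wy": 0, "wz": 0, "fingers": 0.0}, {"dx": -4, "dy": 0, "dz": 0, "wx": 0, "wy": 0, "wz": 0, "fingers": 0.0}, {"dx": -4, "dy": 0, "dz": 0, "wx": 0, "wy": 0, "wz": 0, "fingers": 0.0}])

```text
time: 16.97
tool_pos: [0.5738, 0.1704, -0.0018]
tcp_rot: [0.063, 0.998, 0.0, 0.0]
ft_force: [-1.3, 0.1, -0.0]
width: -0.0003
grasp_force: 0.4
```

Emit:
servo_tool(targets=[{"dx": -4, "dy": 0, "dz": 0, "wx": 0, "wy": 0, "wz": 0, "fingers": 0.0}, {"dx": -4, "dy": 0, "dz": 0, "wx": 0, "wy": 0, "wz": 0, "fingers": 0.0}, {"dx": -4, "dy": 0, "dz": 0, "wx": 0, "wy": 0, "wz": 0, "fingers": 0.0}, {"dx": -2, "dy": 0, "dz": 0, "wx": 0, "wy": 0, "wz": 0, "fingers": 0.0}])

```text
time: 17.3
tool_pos: [0.5878, 0.1686, -0.0018]
tcp_rot: [0.063, 0.998, 0.0, 0.0]
ft_force: [-0.5, 0.7, 0.2]
width: -0.0002
grasp_force: 0.4
```

Emit:
servo_tool(targets=[{"dx": -2, "dy": 0, "dz": 0, "wx": 0, "wy": 0, "wz": 0, "fingers": 0.0}, {"dx": -2, "dy": 0, "dz": 0, "wx": 0, "wy": 0, "wz": 0, "fingers": 0.0}, {"dx": -1, "dy": 0, "dz": 0, "wx": 0, "wy": 0, "wz": 0, "fingers": 0.0}])

```text
time: 17.55
tool_pos: [0.5918, 0.1681, -0.0018]
tcp_rot: [0.063, 0.998, -0.0, -0.0]
ft_force: [-1.1, 0.5, -0.5]
width: -0.0002
grasp_force: 0.4
```

```bash
python3 -c "
from h import *
g=np.load('g.npy')
tcp(g)
print(inG(g,locate('low_tin',np.load('l.npy')+[.043,-.005,0],('side',))))"
```

```text
t 17.55 TCP inG mm [-101.6  338.2] z -1.8 yaw 0.0 world [ 0.592  0.168 -0.002] F [-1.1  0.5 -0.5] w -0.0
low_tin [0.6471 0.1618 0.0713] [('side', np.float64(0.94))]
[-0.0459627   0.33889299  0.19739913]
```

Emit:
servo_tool(targets=[{"dx": -1, "dy": 0, "dz": 0, "wx": 0, "wy": 0, "wz": 0, "fingers": 0.0}, {"dx": -1, "dy": 0, "dz": 0, "wx": 0, "wy": 0, "wz": 0, "fingers": 0.0}, {"dx": -1, "dy": 0, "dz": 0, "wx": 0, "wy": 0, "wz": 0, "fingers": 0.0}])

```text
time: 17.9
tool_pos: [0.5938, 0.1679, -0.0018]
tcp_rot: [0.063, 0.998, -0.0, -0.001]
ft_force: [-2.2, 0.7, 1.9]
width: 0.0003
grasp_force: 1.2
```

Emit:
servo_tool(targets=[{"dx": -1, "dy": 0, "dz": 0, "wx": 0, "wy": 0, "wz": 0, "fingers": 0.0}, {"dx": -1, "dy": 0, "dz": 0, "wx": 0, "wy": 0, "wz": 0, "fingers": 0.0}])

```text
time: 18.07
tool_pos: [0.5969, 0.1676, -0.0017]
tcp_rot: [0.063, 0.998, 0.0, 0.0]
ft_force: [-1.6, 0.8, 0.5]
width: -0.0002
grasp_force: 0.8
```

Emit:
servo_tool(targets=[{"dx": -1, "dy": 0, "dz": 0, "wx": 0, "wy": 0, "wz": 0, "fingers": 0.0}, {"dx": -1, "dy": 0, "dz": 0, "wx": 0, "wy": 0, "wz": 0, "fingers": 0.0}, {"dx": 0, "dy": 0, "dz": 0, "wx": 0, "wy": 0, "wz": 0, "fingers": 0.0}])

```text
time: 18.32
tool_pos: [0.5971, 0.1675, -0.0019]
tcp_rot: [0.063, 0.998, -0.0, -0.002]
ft_force: [-5.1, 1.3, 3.0]
width: 0.0
grasp_force: 2.5
```

Emit:
servo_tool(targets=[{"dx": -1, "dy": 0, "dz": 0, "wx": 0, "wy": 0, "wz": 0, "fingers": 0.0}, {"dx": 0, "dy": 0, "dz": 0, "wx": 0, "wy": 0, "wz": 0, "fingers": 0.0}])

```text
time: 18.48
tool_pos: [0.597, 0.1675, -0.0019]
tcp_rot: [0.063, 0.998, -0.0, -0.003]
ft_force: [-5.5, 0.7, 5.4]
width: -0.0002
grasp_force: 3.1
```

Emit:
servo_tool(targets=[{"dx": 10, "dy": 0, "dz": 0, "wx": 0, "wy": 0, "wz": 0, "fingers": 0.0}, {"dx": 20, "dy": 0, "dz": -30, "wx": 0, "wy": 0, "wz": 0, "fingers": 0.0}, {"dx": 0, "dy": 0, "dz": -40, "wx": 0, "wy": 0, "wz": 0, "fingers": 0.0}, {"dx": 0, "dy": 0, "dz": -10, "wx": 0, "wy": 0, "wz": 0, "fingers": 0.0}, {"dx": 0, "dy": 35, "dz": 0, "wx": 0, "wy": 0, "wz": 0, "fingers": 0.0}])

```text
time: 18.9
tool_pos: [0.5781, 0.1968, 0.0821]
tcp_rot: [0.069, 0.998, -0.002, 0.004]
ft_force: [1.2, -2.4, 0.5]
width: -0.0002
grasp_force: 0.0
```

Emit:
servo_tool(targets=[{"dx": 0, "dy": 40, "dz": 0, "wx": 0, "wy": 0, "wz": 0, "fingers": 0.0}, {"dx": -35, "dy": 0, "dz": 0, "wx": 0, "wy": 0, "wz": -0.1, "fingers": 0.0}, {"dx": -35, "dy": 0, "dz": 0, "wx": 0, "wy": 0, "wz": -0.1, "fingers": 0.0}, {"dx": 0, "dy": 0, "dz": 0, "wx": 0, "wy": 0, "wz": 0, "fingers": 0.0}])

```text
time: 19.23
tool_pos: [0.6592, 0.2402, 0.0798]
tcp_rot: [-0.038, 0.999, 0.001, 0.007]
ft_force: [1.6, -1.4, 0.8]
width: -0.0001
grasp_force: 0.0
```

```bash
python3 -c "
from h import *
g=np.load('g.npy')
tcp(g)
bot.camera('side')
for d in bot.outline_of('side','low_tin'): print(d['position'],d['pixels'].sum(),inG(g,np.r_[ground('side',d['position'],.025),0]))
print(inG(g,locate('low_tin',np.load('l.npy')+[.046,-.005,0],('side',))))
print('purple',inG(g,locate('low_tin',np.array([.59,.28,0]),('side',))))"
```

```text
t 19.23 TCP inG mm [-43.8 418.2] z 79.8 yaw 0.202 world [0.659 0.24  0.08 ] F [ 1.6 -1.4  0.8] w -0.0
[355.9, 174.5] 494 [-0.03377952  0.34454179  0.12607278]
[320.9, 153.2] 498 [-0.15612164  0.46505627  0.12607278]
[293.3, 188.5] 651 [-0.22637392  0.2473738   0.12607278]
low_tin [0.6532 0.1641 0.1345] [('side', np.float64(0.93))]
[-0.04014293  0.34198707  0.26061082]
low_tin [0.56   0.2999 0.1206] [('side', np.float64(0.96))]
purple [-0.14966667  0.46491866  0.24669049]
```

Emit:
servo_tool(targets=[{"dx": 10, "dy": 0, "dz": 30, "wx": 0, "wy": 0, "wz": 0, "fingers": 0.0}, {"dx": 0, "dy": 0, "dz": 30, "wx": 0, "wy": 0, "wz": 0, "fingers": 0.0}, {"dx": 0, "dy": 0, "dz": 20, "wx": 0, "wy": 0, "wz": 0, "fingers": 0.0}, {"dx": 0, "dy": 0, "dz": 0, "wx": 0, "wy": 0, "wz": 0, "fingers": 0.0}])

```text
time: 19.87
tool_pos: [0.6343, 0.2382, -0.006]
tcp_rot: [-0.037, 0.999, -0.001, -0.004]
ft_force: [-0.3, -0.1, 0.0]
width: 0.0001
grasp_force: 0.0
```

Emit:
servo_tool(targets=[{"dx": 1.2, "dy": -5.9, "dz": 0, "wx": 0, "wy": 0, "wz": 0, "fingers": 0.0}, {"dx": 1.2, "dy": -5.9, "dz": 0, "wx": 0, "wy": 0, "wz": 0, "fingers": 0.0}, {"dx": 1.2, "dy": -5.9, "dz": 0, "wx": 0, "wy": 0, "wz": 0, "fingers": 0.0}, {"dx": 1, "dy": -4.9, "dz": 0, "wx": 0, "wy": 0, "wz": 0, "fingers": 0.0}, {"dx": 1, "dy": -4.9, "dz": 0, "wx": 0, "wy": 0, "wz": 0, "fingers": 0.0}])

```text
time: 20.28
tool_pos: [0.6358, 0.2126, -0.0002]
tcp_rot: [-0.037, 0.999, 0.001, 0.001]
ft_force: [-3.3, 5.5, 3.6]
width: 0.0
grasp_force: 3.0
```

Emit:
servo_tool(targets=[{"dx": 1.2, "dy": -5.9, "dz": 0, "wx": 0, "wy": 0, "wz": 0, "fingers": 0.0}, {"dx": 1.2, "dy": -5.9, "dz": 0, "wx": 0, "wy": 0, "wz": 0, "fingers": 0.0}, {"dx": 1.2, "dy": -5.9, "dz": 0, "wx": 0, "wy": 0, "wz": 0, "fingers": 0.0}, {"dx": 1.2, "dy": -5.9, "dz": 0, "wx": 0, "wy": 0, "wz": 0, "fingers": 0.0}, {"dx": 1.2, "dy": -5.9, "dz": 0, "wx": 0, "wy": 0, "wz": 0, "fingers": 0.0}])

```text
time: 20.7
tool_pos: [0.6235, 0.1943, -0.0005]
tcp_rot: [-0.041, 0.999, 0.007, -0.006]
ft_force: [-15.7, 18.6, 13.0]
width: 0.0001
grasp_force: 12.2
```

```bash
python3 -c "
from h import *
g=np.load('g.npy')
p=tcp(g)
print(inG(g,locate('low_tin',np.load('l.npy')+[.046,-.035,0],('side',))))"
```

```text
t 20.7 TCP inG mm [-73.4 368.2] z -0.5 yaw 0.207 world [ 0.624  0.194 -0.001] F [-15.7  18.6  13. ] w 0.0
low_tin [0.6501 0.1436 0.1268] [('side', np.float64(0.96))]
[-0.04064021  0.32124251  0.25283589]
```

The finger met the tin too far to the side, and the force is rising. I back off and re-centre it.

Emit:
servo_tool(targets=[{"dx": 0, "dy": 10, "dz": 0, "wx": 0, "wy": 0, "wz": 0, "fingers": 0.0}, {"dx": 0, "dy": 20, "dz": 0, "wx": 0, "wy": 0, "wz": 0, "fingers": 0.0}, {"dx": 0, "dy": 10, "dz": 0, "wx": 0, "wy": 0, "wz": 0, "fingers": 0.0}, {"dx": 0, "dy": 0, "dz": 0, "wx": 0, "wy": 0, "wz": 0, "fingers": 0.0}])

```text
time: 21.13
tool_pos: [0.6288, 0.2254, -0.0012]
tcp_rot: [-0.039, 0.999, 0.001, 0.001]
ft_force: [-0.2, 0.6, -0.4]
width: 0.0003
grasp_force: 0.0
```

```bash
python3 -c "
from h import *
g=np.load('g.npy')
p=tcp(g)
print(inG(g,locate('low_tin',np.load('l.npy')+[.046,-.025,0],('side',))))"
```

```text
t 21.13 TCP inG mm [-72.1 399.7] z -1.2 yaw 0.205 world [ 0.629  0.225 -0.001] F [-0.2  0.6 -0.4] w 0.0
low_tin [0.6498 0.1432 0.1117] [('side', np.float64(0.96))]
[-0.04092317  0.32081754  0.23775129]
```

Emit:
servo_tool(targets=[{"dx": -12, "dy": -2, "dz": 0, "wx": 0, "wy": 0, "wz": 0.1, "fingers": 0.0}, {"dx": -12, "dy": -2, "dz": 0, "wx": 0, "wy": 0, "wz": 0, "fingers": 0.0}, {"dx": 0, "dy": 0, "dz": 0, "wx": 0, "wy": 0, "wz": 0, "fingers": 0.0}, {"dx": 0, "dy": 0, "dz": 0, "wx": 0, "wy": 0, "wz": 0, "fingers": 0.0}])

```text
time: 21.57
tool_pos: [0.6536, 0.2154, -0.0018]
tcp_rot: [0.014, 1.0, -0.001, 0.0]
ft_force: [-0.1, -1.0, 0.8]
width: -0.0001
grasp_force: 0.0
```

```bash
python3 -c "
from h import *
g=np.load('g.npy')
p=tcp(g)"
```

```text
t 21.57 TCP inG mm [-46.2 392.9] z -1.8 yaw 0.098 world [ 0.654  0.215 -0.002] F [-0.1 -1.   0.8] w -0.0
```

Emit:
servo_tool(targets=[{"dx": 0.6, "dy": -6, "dz": 0, "wx": 0, "wy": 0, "wz": 0, "fingers": 0.0}, {"dx": 0.6, "dy": -6, "dz": 0, "wx": 0, "wy": 0, "wz": 0, "fingers": 0.0}, {"dx": 0.5, "dy": -5, "dz": 0, "wx": 0, "wy": 0, "wz": 0, "fingers": 0.0}, {"dx": 0.5, "dy": -5, "dz": 0, "wx": 0, "wy": 0, "wz": 0, "fingers": 0.0}, {"dx": 0.5, "dy": -5, "dz": 0, "wx": 0, "wy": 0, "wz": 0, "fingers": 0.0}])

```text
time: 21.98
tool_pos: [0.6477, 0.1923, -0.0019]
tcp_rot: [0.013, 1.0, 0.001, -0.001]
ft_force: [-3.6, 4.5, 2.0]
width: -0.0004
grasp_force: 2.2
```

```bash
python3 -c "
from h import *
g=np.load('g.npy')
p=tcp(g)"
```

```text
t 21.98 TCP inG mm [-49.2 369.2] z -1.9 yaw 0.101 world [ 0.648  0.192 -0.002] F [-3.6  4.5  2. ] w -0.0
```

Emit:
servo_tool(targets=[{"dx": 0, "dy": -2, "dz": 0, "wx": 0, "wy": 0, "wz": 0.05, "fingers": 0.0}, {"dx": 0, "dy": -4, "dz": 0, "wx": 0, "wy": 0, "wz": 0.05, "fingers": 0.0}, {"dx": 0, "dy": -5, "dz": 0, "wx": 0, "wy": 0, "wz": 0, "fingers": 0.0}, {"dx": 0, "dy": -5, "dz": 0, "wx": 0, "wy": 0, "wz": 0, "fingers": 0.0}])

```text
time: 22.32
tool_pos: [0.6466, 0.1765, -0.0019]
tcp_rot: [0.062, 0.998, 0.001, -0.001]
ft_force: [-2.5, 4.9, 0.1]
width: 0.0002
grasp_force: 1.9
```

```bash
python3 -c "
from h import *
g=np.load('g.npy')
p=tcp(g)
print(inG(g,locate('low_tin',np.load('l.npy')+[.044,-.045,0],('side',))))"
```

```text
t 22.32 TCP inG mm [-48.3 353.4] z -1.9 yaw 0.003 world [ 0.647  0.176 -0.002] F [-2.5  4.9  0.1] w 0.0
low_tin [0.6471 0.1201 0.1829] [('side', np.float64(0.96))]
[-0.04064515  0.29753827  0.30901686]
```

Working well. I continue along the rail; about 141 mm remain (353 to about 212).

Emit:
servo_tool(targets=[{"dx": 0, "dy": -6, "dz": 0, "wx": 0, "wy": 0, "wz": 0, "fingers": 0.0}, {"dx": 0, "dy": -6, "dz": 0, "wx": 0, "wy": 0, "wz": 0, "fingers": 0.0}, {"dx": 0, "dy": -6, "dz": 0, "wx": 0, "wy": 0, "wz": 0, "fingers": 0.0}, {"dx": 0, "dy": -6, "dz": 0, "wx": 0, "wy": 0, "wz": 0, "fingers": 0.0}, {"dx": 0, "dy": -6, "dz": 0, "wx": 0, "wy": 0, "wz": 0, "fingers": 0.0}])

```text
time: 22.83
tool_pos: [0.6439, 0.1445, -0.0018]
tcp_rot: [0.063, 0.998, -0.0, -0.0]
ft_force: [-2.1, 3.3, 0.9]
width: -0.0001
grasp_force: 1.5
```

Emit:
servo_tool(targets=[{"dx": 0, "dy": -6, "dz": 0, "wx": 0, "wy": 0, "wz": 0, "fingers": 0.0}, {"dx": 0, "dy": -6, "dz": 0, "wx": 0, "wy": 0, "wz": 0, "fingers": 0.0}, {"dx": 0, "dy": -6, "dz": 0, "wx": 0, "wy": 0, "wz": 0, "fingers": 0.0}, {"dx": 0, "dy": -6, "dz": 0, "wx": 0, "wy": 0, "wz": 0, "fingers": 0.0}, {"dx": 0, "dy": -6, "dz": 0, "wx": 0, "wy": 0, "wz": 0, "fingers": 0.0}])

```text
time: 23.25
tool_pos: [0.6409, 0.1141, -0.0017]
tcp_rot: [0.063, 0.998, -0.0, 0.001]
ft_force: [0.3, 1.2, 0.9]
width: -0.0003
grasp_force: 0.7
```

```bash
python3 -c "
from h import *
g=np.load('g.npy')
p=tcp(g)
print(inG(g,locate('low_tin',np.load('l.npy')+[.036,-.10,0],('side',))))"
```

```text
t 23.25 TCP inG mm [-46.1 290.8] z -1.7 yaw -0.0 world [ 0.641  0.114 -0.002] F [0.3 1.2 0.9] w -0.0
low_tin [0.6391 0.0629 0.115 ] [('side', np.float64(0.83))]
[-0.04143189  0.23978172  0.2410876 ]
```

Emit:
servo_tool(targets=[{"dx": 0, "dy": -6, "dz": 0, "wx": 0, "wy": 0, "wz": 0, "fingers": 0.0}, {"dx": 0, "dy": -6, "dz": 0, "wx": 0, "wy": 0, "wz": 0, "fingers": 0.0}, {"dx": 0, "dy": -6, "dz": 0, "wx": 0, "wy": 0, "wz": 0, "fingers": 0.0}, {"dx": 0, "dy": -6, "dz": 0, "wx": 0, "wy": 0, "wz": 0, "fingers": 0.0}, {"dx": 0, "dy": -6, "dz": 0, "wx": 0, "wy": 0, "wz": 0, "fingers": 0.0}])

```text
time: 23.77
tool_pos: [0.6367, 0.0854, -0.0017]
tcp_rot: [0.063, 0.998, 0.0, 0.0]
ft_force: [0.3, 1.2, 0.4]
width: 0.0003
grasp_force: 0.7
```

Emit:
servo_tool(targets=[{"dx": 0, "dy": -6, "dz": 0, "wx": 0, "wy": 0, "wz": 0, "fingers": 0.0}, {"dx": 0, "dy": -6, "dz": 0, "wx": 0, "wy": 0, "wz": 0, "fingers": 0.0}, {"dx": 0, "dy": -6, "dz": 0, "wx": 0, "wy": 0, "wz": 0, "fingers": 0.0}, {"dx": 0, "dy": -5, "dz": 0, "wx": 0, "wy": 0, "wz": 0, "fingers": 0.0}, {"dx": 0, "dy": -4, "dz": 0, "wx": 0, "wy": 0, "wz": 0, "fingers": 0.0}])

```text
time: 24.18
tool_pos: [0.6331, 0.0584, -0.0017]
tcp_rot: [0.063, 0.998, -0.0, 0.0]
ft_force: [0.2, 1.2, 1.2]
width: -0.0003
grasp_force: 0.9
```

Emit:
servo_tool(targets=[{"dx": 0, "dy": -2, "dz": 0, "wx": 0, "wy": 0, "wz": 0, "fingers": 0.0}, {"dx": 0, "dy": -2, "dz": 0, "wx": 0, "wy": 0, "wz": 0, "fingers": 0.0}, {"dx": 0, "dy": -2, "dz": 0, "wx": 0, "wy": 0, "wz": 0, "fingers": 0.0}, {"dx": 0, "dy": -2, "dz": 0, "wx": 0, "wy": 0, "wz": 0, "fingers": 0.0}])

```text
time: 24.52
tool_pos: [0.6323, 0.0517, -0.0017]
tcp_rot: [0.063, 0.998, 0.0, 0.0]
ft_force: [-0.5, 1.9, 1.6]
width: -0.0002
grasp_force: 1.1
```

```bash
python3 -c "
from h import *
g=np.load('g.npy')
p=tcp(g)
print(inG(g,locate('low_tin',np.load('l.npy')+[.026,-.18,0],('side',))))"
```

```text
t 24.52 TCP inG mm [-46.8 227.8] z -1.7 yaw 0.001 world [ 0.632  0.052 -0.002] F [-0.5  1.9  1.6] w -0.0
low_tin [0.6301 0.0013 0.1702] [('side', np.float64(0.36))]
[-0.04258752  0.17755372  0.29629251]
```

Emit:
servo_tool(targets=[{"dx": 0, "dy": -2, "dz": 0, "wx": 0, "wy": 0, "wz": 0, "fingers": 0.0}, {"dx": 0, "dy": -2, "dz": 0, "wx": 0, "wy": 0, "wz": 0, "fingers": 0.0}, {"dx": 0, "dy": -2, "dz": 0, "wx": 0, "wy": 0, "wz": 0, "fingers": 0.0}, {"dx": 0, "dy": -2, "dz": 0, "wx": 0, "wy": 0, "wz": 0, "fingers": 0.0}])

```text
time: 24.95
tool_pos: [0.6311, 0.0432, -0.0018]
tcp_rot: [0.063, 0.998, 0.0, 0.0]
ft_force: [1.2, 2.8, 1.6]
width: -0.0003
grasp_force: 1.1
```

Emit:
servo_tool(targets=[{"dx": 0, "dy": -1, "dz": 0, "wx": 0, "wy": 0, "wz": 0, "fingers": 0.0}, {"dx": 0, "dy": -1, "dz": 0, "wx": 0, "wy": 0, "wz": 0, "fingers": 0.0}, {"dx": 0, "dy": -1, "dz": 0, "wx": 0, "wy": 0, "wz": 0, "fingers": 0.0}])

```text
time: 25.2
tool_pos: [0.6308, 0.0402, -0.0018]
tcp_rot: [0.063, 0.998, 0.0, 0.0]
ft_force: [-0.4, 2.2, 1.8]
width: 0.0
grasp_force: 1.1
```

Emit:
servo_tool(targets=[{"dx": 0, "dy": -1, "dz": 0, "wx": 0, "wy": 0, "wz": 0, "fingers": 0.0}, {"dx": 0, "dy": -1, "dz": 0, "wx": 0, "wy": 0, "wz": 0, "fingers": 0.0}])

```text
time: 25.37
tool_pos: [0.6305, 0.0384, -0.0018]
tcp_rot: [0.063, 0.998, 0.0, 0.0]
ft_force: [-0.4, 1.7, 1.0]
width: 0.0003
grasp_force: 1.1
```

Emit:
servo_tool(targets=[{"dx": 0, "dy": -1, "dz": 0, "wx": 0, "wy": 0, "wz": 0, "fingers": 0.0}, {"dx": 0, "dy": -1, "dz": 0, "wx": 0, "wy": 0, "wz": 0, "fingers": 0.0}])

```text
time: 25.53
tool_pos: [0.6303, 0.0363, -0.0018]
tcp_rot: [0.063, 0.998, 0.0, 0.0]
ft_force: [0.7, 2.5, 0.8]
width: 0.0
grasp_force: 1.1
```

Emit:
servo_tool(targets=[{"dx": 0, "dy": -1, "dz": 0, "wx": 0, "wy": 0, "wz": 0, "fingers": 0.0}, {"dx": 0, "dy": 0, "dz": 0, "wx": 0, "wy": 0, "wz": 0, "fingers": 0.0}])

```text
time: 25.7
tool_pos: [0.6303, 0.0362, -0.0018]
tcp_rot: [0.063, 0.998, 0.0, 0.0]
ft_force: [0.9, 3.0, 1.1]
width: -0.0002
grasp_force: 1.9
```

Emit:
servo_tool(targets=[{"dx": 0, "dy": -1, "dz": 0, "wx": 0, "wy": 0, "wz": 0, "fingers": 0.0}, {"dx": 0, "dy": 0, "dz": 0, "wx": 0, "wy": 0, "wz": 0, "fingers": 0.0}])

```text
time: 25.87
tool_pos: [0.6303, 0.0361, -0.0017]
tcp_rot: [0.062, 0.998, 0.001, 0.0]
ft_force: [1.2, 5.5, 1.8]
width: 0.0002
grasp_force: 2.7
```

Emit:
servo_tool(targets=[{"dx": 0, "dy": -1, "dz": 0, "wx": 0, "wy": 0, "wz": 0, "fingers": 0.0}, {"dx": 0, "dy": 0, "dz": 0, "wx": 0, "wy": 0, "wz": 0, "fingers": 0.0}])

```text
time: 26.03
tool_pos: [0.6303, 0.0361, -0.0017]
tcp_rot: [0.062, 0.998, 0.001, 0.0]
ft_force: [0.9, 7.4, 0.2]
width: 0.0
grasp_force: 3.3
```

Contact is firm at the expected place. I back off, move clear and check from above.

Emit:
servo_tool(targets=[{"dx": 0, "dy": 6, "dz": 0, "wx": 0, "wy": 0, "wz": 0, "fingers": 0.0}, {"dx": 0, "dy": 20, "dz": 0, "wx": 0, "wy": 0, "wz": 0, "fingers": 0.0}, {"dx": 0, "dy": 20, "dz": -30, "wx": 0, "wy": 0, "wz": 0, "fingers": 0.0}, {"dx": 0, "dy": 15, "dz": -38, "wx": 0, "wy": 0, "wz": 0, "fingers": 0.0}, {"dx": 0, "dy": 15, "dz": -38, "wx": 0, "wy": 0, "wz": 0, "fingers": 0.0}])

```text
time: 26.45
tool_pos: [0.6378, 0.1076, 0.1038]
tcp_rot: [0.063, 0.998, -0.002, -0.002]
ft_force: [1.5, 0.2, 0.3]
width: 0.0001
grasp_force: 0.0
```

Emit:
servo_tool(targets=[{"dx": 0, "dy": 40, "dz": 0, "wx": 0, "wy": 0, "wz": 0, "fingers": 0.0}, {"dx": 0, "dy": 40, "dz": 0, "wx": 0, "wy": 0, "wz": 0, "fingers": 0.0}, {"dx": 0, "dy": 40, "dz": 0, "wx": 0, "wy": 0, "wz": 0, "fingers": 0.0}, {"dx": 0, "dy": 40, "dz": 0, "wx": 0, "wy": 0, "wz": 0, "fingers": 0.0}, {"dx": 0, "dy": 0, "dz": 0, "wx": 0, "wy": 0, "wz": 0, "fingers": 0.0}])

```text
time: 26.87
tool_pos: [0.6586, 0.2799, 0.1039]
tcp_rot: [0.057, 0.998, 0.004, 0.0]
ft_force: [-0.5, 2.1, -1.3]
width: -0.0002
grasp_force: 0.0
```

```bash
python3 -c "
from h import *
g=np.load('g.npy'); tcp(g)
c,s=np.cos(g[2]),np.sin(g[2]); W=lambda x,y:np.r_[g[:2]+np.array([[c,-s],[s,c]])@[x,y],g[2]]
for cs in(('top',),('side',)):
  print(inG(g,locate('tea_packet',W(-.035,.057),cs)))
  print(inG(g,locate('low_tin',W(-.043,.157),cs)))
im=bot.camera('top');p=bot.camera_params('top');im=cv2.resize(im,None,fx=4,fy=4,interpolation=cv2.INTER_CUBIC)
for th,q in(('gallery',g),('tea_packet',W(-.035,.057)),('low_tin',W(-.043,.157))):
  k,_=cv2.findContours(render(p,th,q,4).astype(np.uint8),0,2);cv2.drawContours(im,k,-1,(255,255,0),1)
cv2.imwrite('pics/f.png',im[540:940,1080:1720])"
```

```text
t 26.87 TCP inG mm [-49.4 457.5] z 103.9 yaw 0.012 world [0.659 0.28  0.104] F [-0.5  2.1 -1.3] w -0.0
tea_packet [ 0.6194 -0.1179 -0.1504] [('top', np.float64(0.91))]
[-0.03823003  0.0579045  -0.02428052]
low_tin [ 0.6243 -0.0185 -0.1062] [('top', np.float64(0.97))]
[-0.04587491  0.15721196  0.01990614]
tea_packet [ 0.6277 -0.0986 -0.1489] [('side', np.float64(0.82))]
[-0.03245973  0.07815274 -0.02281671]
low_tin [ 0.6271 -0.019  -0.1261] []
[-0.043  0.157  0.   ]
```

View pics/f.png

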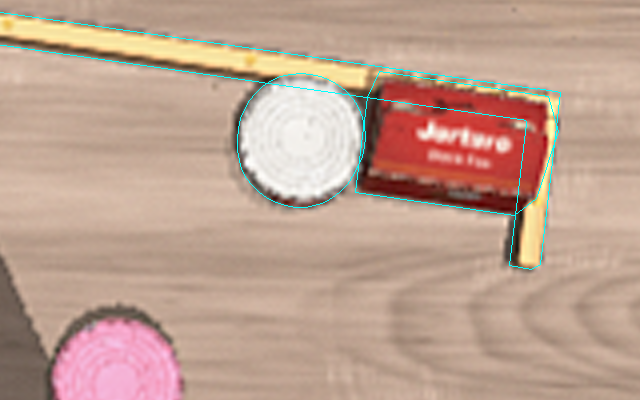

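The last top view shows the tin touching the packet's free end at about (365,140) in the crop. The packet sits in the corner, and both match the nominal outlines, so I hand in.

```bash
python3 -c "
from workcell import bot
print(bot.hand_in())"
```

```text
the job is handed in; nothing more can be done
None
```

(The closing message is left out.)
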